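# Build a heel and offer up the cemented top piece with tongs

## Robot

A 6-joint arm with a two-finger parallel gripper is mounted at the origin on the work surface. World frame = base frame: x ahead of the robot, y to its left, z up, the work surface at z = 0. Lengths are in m, angles in rad, forces in N, time in s.
With the tool pointing down it reaches from about 0.275 to 0.725 m from the base axis. Payload 5.6 kg.
Tool frame: the origin (TCP) lies on the mounting face of the last link; the fingertips stand 173 mm ahead of it and the grasp point (between the pads) lies 155 mm ahead of it; z points along the fingers, y is the line along which they close (so a half turn about z gives the same grasp; the last joint's range is limited). The gripper opens to 85 mm and grips with 20 to 120 N. Pads are 22 mm wide; open, the fingers measure 114 mm over their backs; the gripper's body (76 mm by 85 mm) begins 54 mm behind the grasp point. The pads swing forward as they close: fully open they stand 13 mm farther back than shut.
Start: joints at [1.548, 0.255, 0.108, 0, -1.424, -0.285], TCP at [0.167, 0.524, 0.405] pointing down, gripper open.
Joint ranges: [-2.95, 2.95], [-1.21, 1.97], [-1.09, 1.5], [-2.87, 1.71], [-2.94, -0.07], [-3.05, 3.05]. Speed limits (rad/s): [2.57, 2.57, 3.14, 3.14, 3.14, 3.14].

## Interface

Orientations are given as a rotation vector (axis times angle).
In Python, from plant import arm gives the robot as it stands.
- The arm moves only by the tool step_arm, never from a script. Its argument "rows" is a list that holds one entry, the list of rows, each a list of 4 numbers: the shift along the tool's x, y, z as a fraction of full scale, then the turn about the tool's z as a fraction of full scale. A call has 1 to 12 rows; each row is the pose to reach, as a shift and turn from the pose commanded when the call began, along the tool's axes at that moment; what a row does not reach only later rows make up. Full scale, the value 1, is 150 mm for a shift and 120 degrees for a turn. A row lasts 1/10 s, in which the tool goes at most 50 mm and 8.59 degrees, less where a joint would pass 70% of its speed; a pose out of reach is approached as far as the arm can. A call with a number of a shift or a turn outside -1 to 1 is refused whole. A call with a gripper value outside its range is refused whole. "hand" is the opening, from -1 (shut) to 1 (fully open), set as the call begins (left out, the last holds). The fingers move at their own pace and stop on an object; "force" is the grip in N (left out, the last holds). Time passes only in rows, so rows that repeat a pose let the fingers close. It gives the time, the measured TCP pose, the force, the opening and the grip force at its end, in the units of the state.
- arm.get_obs(): the state, without advancing time (a new reading comes with each control period).
- arm.read_camera(name): name is "side" or "top"; returns a dict with "frame" (480x640x3 uint8, red, green, blue), "range_z" (480x640 float32, m along the optical axis (not along the pixel's ray), 0 where there is no reading), "fx", "fy", "cx", "cy" (pixels), "k1" (the pictures are not rectified: a ray, as slopes to the right and down, at radius r is drawn at 1 + k1 r^2 times it, then the intrinsics apply), "R" (3x3) and "t" (3): a world point X has camera coordinates R X + t. Camera axes: x right, y down, z forward; pixel columns grow to the right and rows downward; lengths in m; the calibration is good to about 2 mm. A picture is of the moment at which its call begins.
- arm.hand_in(): hands the job in; it is judged then, once.
Trained networks look in the newest picture that a camera, given by its name, has taken for a name from the list of things; names that differ only in an ending like _2 or _b are one class to them, and where a whole thing is asked for, a point or a joint stands for the part that bears it (a point fixed in the world has none). Each returns a list of dicts, best first, with "score" (0 to 1); they miss things now and then, are a little off and sometimes report something else, mostly with a low value. They report only what shows in the picture. A call takes as long as a camera call. They do not tell look-alikes from the thing itself.
- arm.recognise(camera, thing): "rect" ([centre column, centre row, width, height] in pixels, round what is visible of it).
- arm.tip_of(camera, thing): "xy" ([column, row] in pixels: a listed point, or the origin of a listed thing).
The state is a dict: "time_s": time; "joint_pos": joint angles; "dq": joint speeds; "joint_torque": joint torques, N m; "position": TCP position; "ee_rot": TCP orientation; "force": force on the tool from outside, world axes, zero at the start; "moment": the same for the moment, N m; "finger_gap": finger opening in m; "grip_force": force on a finger pad.
Only numpy, scipy, OpenCV 4.12 (cv2) and the standard library are available. Lean on these libraries where they do the work, as an engineer would, in place of code of your own. Each camera call takes 0.05 s, during which the arm holds its last target. There are 200 camera calls.

## Task

Build up the heel on the green plate: lay the large dark-brown lift squarely on the pale base lift, then the small light-grey lift squarely on that, each centred with its straight front edge on the same side as the base's, and let go of them. Then take the spring tongs by their red grips, close their jaws on the black top piece and hold it up level and still, centred over the finished pile and about a hand's breadth clear of it; its cement is wet, so never touch it with the gripper itself. Finish while still holding it there in the tongs, with the pile left square, and do not disturb the other things on the bench.

Things in the scene. Friction and masses are not known exactly. Their poses are not given: they have to be found in the camera images.
- heel_base: Fixed green plate, 115 (x) x 105 x 10 mm, carrying the fixed pale wooden base lift: a D-shaped slab 12 mm thick, 58 wide (y), its upper face 22 mm above the origin. The D: a half disc (radius 29) about the origin towards +x, and a rectangle of the same width back to the straight front edge at x = -26. Origin: plate's underside, below the half disc's centre.
- lift_large: Loose dark-brown wooden lift, a D-shaped slab 12 mm thick, 52 mm wide (y), half disc of radius 26 towards +x, straight front edge at x = -24 mm; the sides between x = -24 and 0 are straight and parallel (pinch it there, about x = -11). 35 g. Origin: underside, centre of the half disc. Lies flat on the bench.
- lift_large_front (a point): Middle of the large lift's straight front edge, 24 mm along -x from its origin, at half thickness.
- lift_small: Loose light-grey fibreboard lift, the same shape: 12 mm thick, 46 mm wide (y), half disc of radius 23 towards +x, straight front edge at x = -22 mm. 35 g. Origin: underside, centre of the half disc. Lies flat on the bench. The two lifts may have changed places.
- lift_small_front (a point): Middle of the small lift's straight front edge, 22 mm along -x from its origin, at half thickness.
- top_piece: Black rubber top piece with a yellow coat of wet cement on its upper face: D shape 14 mm thick, 34 mm wide (y), half disc of radius 17 towards +x, straight front at x = -24 mm, straight parallel sides between (good place for the jaws: about x = -10). About 30 g. Origin: underside, centre of the half disc. Lies flat on the sheet.
- sheet: Fixed white release sheet on the bench, 105 x 100 x 3 mm, under the top piece. Origin: centre of its underside.
- tongs: Spring tongs, steel with red grips, 120 g, standing on edge: two upright flat arms from a barrel (diameter 20, 30 high) at x = -85 mm forward along +x to dark jaw plates at x = 64 to 92 mm (z = 1 to 23, 60 mm apart inside when open, 72 outside). Red grips: x = -25 to 25, z = 0 to 34. Origin: middle plane, underside, midway between the grips; z up.
- tongs_jaws (a point): Middle between the two jaws, 78 mm along +x from the tongs' origin, 12 mm above their underside. Pinching the grips closes the jaws: per mm that the grips come together the jaws come 1.9 mm together.
- tongs_grip (a point): Where to pinch the tongs: midway between the red grips, 22 mm above the tongs' origin. Over their outer faces (along the tongs' y) they measure 60 mm open, 53 mm with 47 mm between the jaws, 46 mm closed on the 34 mm top piece (jaws then parallel). The spring pushes each grip outward with 5, 10 and 15 N there: enough to carry the tongs half open; they spring open when let out.
- last: Yellow plastic shoe last, 210 x 60 mm, 110 high, a bystander. Origin: centre of its underside.
- hammer: Hammer 250 to 300 mm long, lying crosswise at the far side, a bystander.
- wax_tin: Flat blue tin, diameter 68, 30 mm high, beyond the green plate, a bystander. Origin: underside.
- spool: Red spool, diameter 40, 42 mm high, between the robot and the green plate, a bystander. Origin: underside.
- brush: Brush lying on the left, a bystander.
- tack_bowl: White bowl, diameter 90, 40 mm high, on the left, a bystander. Origin: underside.
There are look-alikes about, which are no part of the job. Several things have the shape of the lift_large; the one meant has the colours described above.

How it is judged:
By the outcome, as a careful person would: the job done as asked, in the order asked, and still so for the second after the job is handed in, while the arm keeps its last pose, push and grip.
It also fails if it takes over 64 s, if anything falls off the work surface, if the arm or the gripper's body presses on something with over 40 N, if the wrist force passes 120 N, or if a joint passes its speed limit or range.

## Working session

There is one attempt and no reset: what is moved stays moved. The work goes in short steps, Python scripts to look and compute and a tool call to move; the robot and the scene stay as the last step left them, time stands still between calls to the robot, and variables do not carry over. Pictures are saved under pics/ and viewed, at most 10 in all, crops included, and the job is handed in when it is done.

Besides the shell and the picture viewer there is one more tool, called as name([rows], argument=value, ...), one row to a line, values as JSON. step_arm: Moves the arm, as the interface text tells. Shift numbers are shares of 150 mm and turn numbers shares of 120 degrees, none past 1 either way. Its arguments: {"type":"object","properties":{"rows":{"type":"array"},"hand":{"type":"number"},"force":{"type":"number"}},"required":["rows"]}

```bash
ls; mkdir -p pics
python3 - <<'E'
from plant import arm
import cv2,numpy as np
o=arm.get_obs(); print({k:np.round(v,3) for k,v in o.items()})
for n in("top","side"):
    c=arm.read_camera(n); cv2.imwrite(f"pics/{n}0.png",c["frame"][:,:,::-1])
    np.savez(f"{n}0.npz",**c); print(n,c["fx"],c["fy"],c["cx"],c["cy"],c["k1"],np.round(c["R"],3).tolist(),c["t"])
    for t in("heel_base","lift_large","lift_large_front","lift_small","lift_small_front","top_piece","tongs","tongs_jaws","tongs_grip","sheet","spool","wax_tin"):
        print(t,[(np.round(d["xy"]).tolist(),round(d["score"],2)) for d in arm.tip_of(n,t)][:5])
E
```

```text
pics
{'time_s': np.float64(0.0), 'joint_pos': array([ 1.548,  0.256,  0.107, -0.   , -1.424, -0.285]), 'dq': array([-0.001,  0.001,  0.   , -0.   , -0.   , -0.001]), 'joint_torque': array([ 1.0000e-03, -3.8663e+01,  2.3794e+01,  5.3650e+00, -6.0000e-03,
       -0.0000e+00]), 'position': array([0.166, 0.524, 0.404]), 'ee_rot': array([ 3.103, -0.481, -0.   ]), 'force': array([ 0.493, -0.582,  0.019]), 'moment': array([ 0.024, -0.021, -0.029]), 'grip_force': np.float64(0.0), 'finger_gap': np.float64(0.085)}
top 506.11463268618957 506.11463268618957 324.8754332071121 246.009477295347 -0.1431160222916318 [[0.013, -1.0, 0.008], [-0.983, -0.014, -0.183], [0.183, -0.006, -0.983]] [-0.00555594  0.56510768  1.26872558]
heel_base [([310.0, 246.0], 0.82), ([235.0, 281.0], 0.66)]
lift_large [([234.0, 282.0], 0.69), ([273.0, 285.0], 0.52), ([230.0, 290.0], 0.31)]
lift_large_front [([230.0, 290.0], 0.92), ([238.0, 310.0], 0.88), ([262.0, 275.0], 0.85)]
lift_small [([224.0, 242.0], 0.49)]
lift_small_front [([225.0, 246.0], 0.55)]
top_piece [([428.0, 227.0], 0.77), ([230.0, 291.0], 0.73)]
tongs [([40
[... 380 characters left out ...]
[-0.999, -0.04, -0.016], [-0.01, 0.588, -0.809], [0.042, -0.808, -0.587]] [0.54344708 0.02749307 1.07234966]
heel_base [([310.0, 255.0], 0.63)]
lift_large [([401.0, 310.0], 0.98), ([352.0, 317.0], 0.81), ([357.0, 286.0], 0.79)]
lift_large_front [([349.0, 289.0], 0.76), ([398.0, 311.0], 0.72), ([367.0, 317.0], 0.58)]
lift_small [([302.0, 326.0], 0.61)]
lift_small_front [([316.0, 326.0], 0.74)]
top_piece [([297.0, 190.0], 0.42), ([380.0, 192.0], 0.24)]
tongs [([380.0, 198.0], 0.82)]
tongs_jaws [([272.0, 415.0], 0.66), ([351.0, 199.0], 0.65), ([315.0, 255.0], 0.15)]
tongs_grip [([378.0, 194.0], 0.89)]
sheet [([299.0, 188.0], 0.93)]
spool [([395.0, 256.0], 0.69)]
wax_tin [([260.0, 222.0], 0.77)]
```

Run:
```python
import cv2
a=cv2.imread("pics/top0.png");b=cv2.imread("pics/side0.png")
cv2.imwrite("pics/top_crop.png",cv2.resize(a[150:375,140:460],None,fx=2.5,fy=2.5,interpolation=cv2.INTER_CUBIC))
```

```text
(no output)
```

View pics/side0.png

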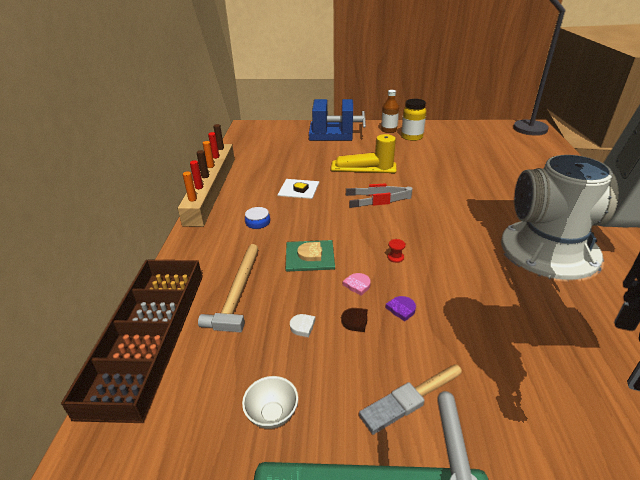

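View pics/top_crop.png

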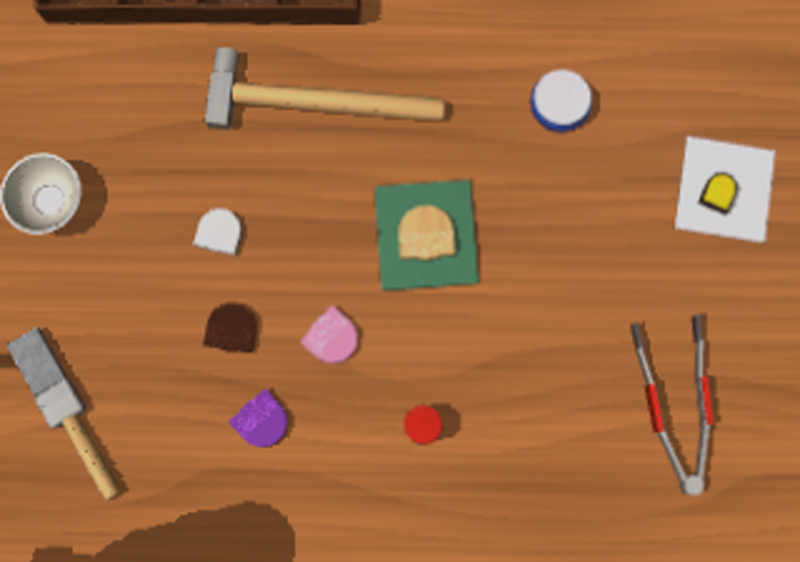

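Side view: the dark-brown lift is at (355,320), and the look-alikes are pink (357,284) and purple (401,308). Light grey is at (302,325), the base at (310,252), the top piece at (300,188) and the tongs at (380,195).

In the top view, these could be taken for lift_large:
- dark brown (233,281), which I choose
- pink (272,284)
- purple (245,317)

For lift_small there is only the light grey at (228,242). The base is at (310,243), the top piece at (428,227) and the tongs at (411,312), with the jaws towards +x. The crop I just viewed confirms the choice by colour.

Next I fit silhouettes for the poses.

```bash
cat > h.py <<'E'
import cv2,numpy as np
from scipy.optimize import minimize
def proj(c,P):
    X=np.asarray(P)@c["R"].T+c["t"]; s=X[:,:2]/X[:,2:]; s=s*(1+c["k1"]*(s**2).sum(1,keepdims=True))
    return s*[float(c["fx"]),float(c["fy"])]+[float(c["cx"]),float(c["cy"])]
def unproj(c,uv,z):
    d=(np.atleast_2d(uv)-[float(c["cx"]),float(c["cy"])])/[float(c["fx"]),float(c["fy"])]; s=d.copy()
    for _ in range(10): s=d/(1+c["k1"]*(s**2).sum(1,keepdims=True))
    r=np.c_[s,np.ones(len(s))]@c["R"]; C=-c["R"].T@c["t"]
    return C+r*((z-C[2])/r[:,2])[:,None]
def D(r,f):
    a=np.linspace(-np.pi/2,np.pi/2,25); return np.vstack([np.c_[r*np.cos(a),r*np.sin(a)],[[-f,r],[-f,-r]]])
def prism(p,out,z0,z1):
    x,y,a=p; R=np.array([[np.cos(a),-np.sin(a)],[np.sin(a),np.cos(a)]]); q=out@R.T+[x,y]
    return np.vstack([np.c_[q,np.full(len(q),z)] for z in(z0,z1)])
S=8
def sil(c,P,box):
    u0,v0,w,h=box; q=(proj(c,P)-[u0,v0]+.5)*S-.5; m=np.zeros((h*S,w*S),np.uint8)
    cv2.fillConvexPoly(m,cv2.convexHull(np.round(q*16).astype(np.int32)),255,shift=4)
    return cv2.resize(m,(w,h),interpolation=cv2.INTER_AREA)/255.
def seg(c,seed,thr,W=24):
    """soft-ish mask of the Lab-alike blob at the seed"""
    u,v=map(int,seed); box=(u-W,v-W,2*W,2*W); im=c["frame"][v-W:v+W,u-W:u+W]
    lab=cv2.cvtColor(im.astype(np.float32)/255,cv2.COLOR_RGB2LAB); ref=np.median(lab[W-2:W+3,W-2:W+3].reshape(-1,3),0)
    m=(np.linalg.norm((lab-ref)*[.6,1,1],axis=2)<thr).astype(np.uint8)
    n,l=cv2.connectedComponents(m,connectivity=4); return (l==l[W,W]).astype(float),box,ref
def fit(c,mask,box,out,z0,z1,p0):
    f=lambda p:np.abs(sil(c,prism((p[0]/1e3,p[1]/1e3,p[2]/50),out,z0,z1),box)-mask).sum()
    p0=np.array([p0[0]*1e3,p0[1]*1e3,p0[2]*50]); best=None
    for da in(-25,-12,0,12,25):
        s=np.vstack([p0+[0,0,da]]+[p0+[0,0,da]+e for e in([6,0,0],[0,6,0],[0,0,10])])
        r=minimize(f,s[0],method="Nelder-Mead",options=dict(initial_simplex=s,xatol=.05,fatol=.05))
        if best is None or r.fun<best.fun: best=r
    x=best.x; return np.array([x[0]/1e3,x[1]/1e3,x[2]/50]),best.fun,mask.sum()
BASE=D(.029,.026);LARGE=D(.026,.024);SMALL=D(.023,.022);TOP=D(.017,.024)
E
python3 - <<'E'
from h import *
from scipy.spatial.transform import Rotation as Ro
T=dict(np.load("top0.npz"));Sd=dict(np.load("side0.npz"))
for nm,out,z0,z1,st,ss,a0,th in(("large",LARGE,0,.012,(233,281),(355,320),-.2,16),("small",SMALL,0,.012,(228,242),(302,325),-.2,14),("base",BASE,.010,.022,(310,243),(310,252),0,18),("topyel",TOP,.017,.017,(428,226),(299,187),-.3,35)):
    for k,c,s in(("top",T,st),("side",Sd,ss)):
        m,b,ref=seg(c,s,th); p0=unproj(c,s,z1)[0]
        p,f,n=fit(c,m,b,out,z0,z1,(p0[0],p0[1],a0)); zz=c["range_z"][s[1],s[0]]
        C=-c["R"].T@c["t"]; P=unproj(c,s,0)[0]-C; d=P*(zz/(c["R"][2]@P)); print(nm,k,np.round(p,4),"deg",round(np.degrees(p[2]),1),"resid",round(f,1),n,ref.round(),"depth z",round((C+d)[2],4))
for k,c in(("top",T),("side",Sd)):
    im=c["frame"].astype(int); m=((im[:,:,0]>110)&(im[:,:,1]<60)&(im[:,:,2]<60)).astype(np.uint8)
    n,l,st,ce=cv2.connectedComponentsWithStats(m)
    for i in range(1,n):
        if st[i,4]>12: print(k,"red",ce[i].round(1),st[i],unproj(c,ce[i],.02)[0].round(4))
for t,z in(((417.5,344.2),.03),((395.5,282),.012),((419.5,279),.012)): print(t,unproj(T,t,z)[0].round(4))
E
python3 - <<'E'
import cv2,numpy as np
b=cv2.imread("pics/top0.png");s=cv2.imread("pics/side0.png")
c=lambda i,u,v,w,h,f:cv2.resize(i[v:v+h,u:u+w],None,fx=f,fy=f,interpolation=cv2.INTER_NEAREST)
cv2.imwrite("pics/c1.png",np.hstack([c(b,380,265,60,90,6),c(s,335,175,85,108,5)]))
E
```

```text
large top [ 0.4765  0.2472 -0.1416] deg -8.1 resid 34.3 367.0 [19. 13. 15.] depth z 0.0118
large side [ 0.4751  0.2479 -0.1228] deg -7.0 resid 24.5 531.0 [15. 14. 15.] depth z 0.013
small top [ 0.5822  0.2671 -0.204 ] deg -11.7 resid 28.5 241.0 [84.  0.  1.] depth z 0.0114
small side [ 0.5809  0.2584 -0.1806] deg -10.3 resid 94.0 357.0 [90. -1.  3.] depth z 0.0116
base top [0.5808 0.0418 0.0869] deg 5.0 resid 25.2 399.0 [73.  6. 35.] depth z 0.0193
base side [0.578  0.0382 0.0457] deg 2.6 resid 72.3 334.0 [78.  5. 41.] depth z 0.0224
topyel top [ 0.6354 -0.2797 -0.553 ] deg -31.7 resid 46.6 120.0 [78. -9. 74.] depth z 0.0201
topyel side [ 0.6339 -0.2819 -0.3932] deg -22.5 resid 19.6 52.0 [70. -1. 68.] depth z 0.019
top red [397.6 114.4] [394 111   8   8  48] [ 0.9559 -0.2009  0.02  ]
top red [469.7 116.9] [466 114   8   7  47] [ 0.9554 -0.4108  0.02  ]
top red [369.9 122.4] [368 118   5  10  19] [ 0.929  -0.1215  0.02  ]
top red [441.  124.1] [437 120   9   9  23] [ 0.9296 -0.3254  0.02  ]
top red [422.7 309.1] [421 301   4  19  47] [ 0.4054 -0.2583  0.02  ]
top red [401.6 313.5] [398 304   7  19  60] [ 0.3935 -0.2023  0.02  ]
top red [309.3 319.5] [302 312  16  16 186] [0.3754 0.0401 0.02  ]
side red [213.1 144.8] [208 132  11  30 163] [ 0.959 -0.558  0.02 ]
side red [195.8 174. ] [190 160  12  29 201] [ 0.9599 -0.3402  0.02  ]
side red [376.6 184.9] [369 184  18   3  45] [ 0.4013 -0.2774  0.02  ]
side red [380.9 198.7] [373 193  17  13 190] [ 0.3936 -0.1986  0.02  ]
side red [396.7 244.1] [389 239  17  11 145] [0.3688 0.0138 0.02  ]
side red [396.1 257.4] [387 253  17  10 115] [0.3751 0.0655 0.02  ]
(417.5, 344.2) [ 0.3138 -0.2415  0.03  ]
(395.5, 282) [ 0.4776 -0.1879  0.012 ]
(419.5, 279) [ 0.4863 -0.2527  0.012 ]
```

View pics/c1.png

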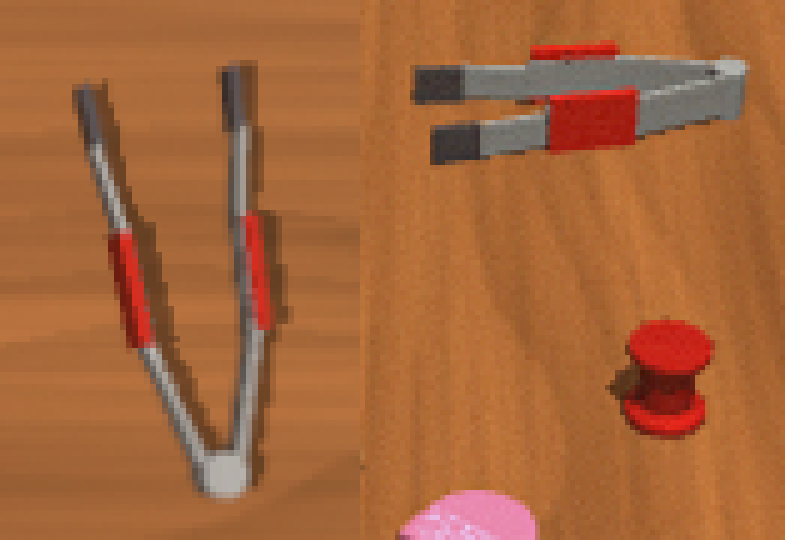

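The crop shows the tongs' barrel at top pixel (417,344), the left jaw at (395,285) and the right jaw at (419,281), with the red grips at (402,313) and (423,309). That puts the tongs' origin near (0.399,-0.230) with a yaw of about 7.6°. The masks for the other pieces need refining.

```bash
cat >> h.py <<'E'
def mk(c,seed,rule,W=24):
    u,v=map(int,np.round(seed)); box=(u-W,v-W,2*W,2*W)
    lab=cv2.cvtColor(c["frame"][v-W:v+W,u-W:u+W].astype(np.float32)/255,cv2.COLOR_RGB2LAB)
    m=rule(lab[...,0],lab[...,1],lab[...,2]).astype(np.uint8); m=cv2.morphologyEx(m,cv2.MORPH_CLOSE,np.ones((3,3)))
    n,l=cv2.connectedComponents(m,connectivity=4); return (l==l[W,W]).astype(float),box
RULE=dict(large=lambda L,a,b:(b<22)&(L<40)&(a>5.5),small=lambda L,a,b:(np.hypot(a,b)<14)&(L>45),base=lambda L,a,b:a>-6,top=lambda L,a,b:(L<40)|(b>22),plate=lambda L,a,b:a<-6)
RECT=lambda w,h:np.array([[w,h],[-w,h],[-w,-h],[w,-h]])/2
E
python3 - <<'E'
from h import *
T=dict(np.load("top0.npz"));Sd=dict(np.load("side0.npz"))
for nm,out,z0,z1,st,ss,a0 in(("large",LARGE,0,.012,(233,281),(355,320),-.13),("small",SMALL,0,.012,(228,242),(302,325),-.2),("base",BASE,.010,.022,(310,243),(310,252),0.05),("top",TOP,.003,.017,(428,226),(300,188),-.3)):
    for k,c,s in(("top",T,st),("side",Sd,ss)):
        m,b=mk(c,s,RULE[nm],24 if k=="top" or nm!="top" else 14); p0=unproj(c,s,z1)[0]
        p,f,n=fit(c,m,b,out,z0,z1,(p0[0],p0[1],a0)); print(nm,k,np.round(p,4),"deg",round(np.degrees(p[2]),1),"resid",round(f,1),n)
for k,c,s in(("top",T,(311,243)),("side",Sd,(310,255))):
    u,v=s; W=36; m,b=mk(c,(u,v),lambda L,a,bb:a<-6,W)
    lab=cv2.cvtColor(c["frame"][v-W:v+W,u-W:u+W].astype(np.float32)/255,cv2.COLOR_RGB2LAB); g=(lab[...,1]<-6).astype(np.uint8)
    q=cv2.findContours(g,cv2.RETR_EXTERNAL,cv2.CHAIN_APPROX_NONE)[0]; q=max(q,key=cv2.contourArea); m=np.zeros(g.shape,np.uint8); cv2.drawContours(m,[q],-1,1,-1)
    p0=unproj(c,s,.01)[0]; p,f,n=fit(c,m.astype(float),b,RECT(.115,.105),0,.01,(p0[0],p0[1],.05)); print("plate",k,np.round(p,4),round(np.degrees(p[2]),1),round(f,1),n)
E
```

```text
large top [ 0.4759  0.2476 -0.1505] deg -8.6 resid 22.3 336.0
large side [ 0.4747  0.2481 -0.1133] deg -6.5 resid 29.1 515.0
small top [ 0.5818  0.267  -0.2362] deg -13.5 resid 20.3 256.0
small side [ 0.5805  0.2648 -0.2235] deg -12.8 resid 32.5 430.0
base top [0.5807 0.0411 0.0735] deg 4.2 resid 24.3 416.0
base side [0.5783 0.0392 0.145 ] deg 8.3 resid 682.6 1064.0
top top [ 0.636  -0.2797 -0.3814] deg -21.9 resid 27.6 163.0
top side [ 0.6339 -0.2828 -0.4506] deg -25.8 resid 183.9 289.0
plate top [0.5805 0.0419 0.0863] 4.9 64.4 1605.0
plate side [0.5788 0.0396 0.0915] 5.2 70.3 1396.0
```

Poses adopted:

| Thing | x | y | yaw |
|---|---|---|---|
| large lift | 0.4753 | 0.2478 | -7.7° |
| small lift | 0.581 | 0.266 | -13.1° |
| base | 0.5797 | 0.0405 | 5.0° |
| top piece | 0.635 | -0.281 | -22° |

The depth heights agree with the sizes given. I move to hover over the large lift.

```bash
cat >> h.py <<'E'
def psi(o):
    from scipy.spatial.transform import Rotation as Ro
    m=Ro.from_rotvec(o["ee_rot"]).as_matrix(); return np.arctan2(m[1,0],m[0,0]),m
def plan(o,tgt,ang):
    """fractions (x,y,z,turn) from measured pose to TCP tgt with tool x at angle ang (deg)"""
    p,m=psi(o); d=m.T@(np.array(tgt)-o["position"])/.15
    th=-((ang-np.degrees(p)+90)%180-90)/120
    th2=-((ang-np.degrees(p)+180)%360-180)/120
    print("pos",np.round(o["position"],4),"psi",round(np.degrees(p),2),"gap",round(float(o["finger_gap"]),4),"F",np.round(o["force"],1),"t",round(float(o["time_s"]),2),"| frac",np.round(d,4),"turn(half)",round(th,4),"turn(full)",round(th2,4),"q6",round(o["joint_pos"][5],2))
def at(p,lx,ly=0):
    x,y,a=p; a=np.radians(a); return np.array([x+lx*np.cos(a)-ly*np.sin(a),y+lx*np.sin(a)+ly*np.cos(a)])
LG=(.4753,.2478,-7.7);SM=(.5812,.2659,-13.1);BS=(.5797,.0405,5.0)
E
python3 - <<'E'
from h import *
from plant import arm
plan(arm.get_obs(),[*at(LG,-.011),.30],-7.7)
E
```

```text
pos [0.1666 0.5242 0.4047] psi -17.64 gap 0.0854 F [ 0.8 -0.3  0.7] t 1.3 | frac [2.447  1.145  0.6981] turn(half) -0.0828 turn(full) -0.0828 q6 -0.28
```

step_arm([
  [[0.2,0.1,0.06,0],[0.5,0.25,0.15,0],[0.8,0.38,0.23,-0.04],[0.8,0.38,0.23,-0.08]],
], hand=0.53, force=40)

```text
time_s: 1.7
position: [0.2661, 0.4301, 0.369]
ee_rot: [3.131, -0.221, -0.001]
force: [-0.7, 1.3, 0.2]
finger_gap: 0.0652
grip_force: 0.0
```

step_arm([
  [[0.3,0.1,0.1,0],[0.6,0.2,0.15,0],[0.8,0.3,0.2,0],[0.8,0.3,0.2,0]],
])

```text
time_s: 2.1
position: [0.3786, 0.3699, 0.3388]
ee_rot: [3.131, -0.227, -0.001]
force: [-0.4, -0.1, -0.1]
finger_gap: 0.0655
grip_force: 0.0
```

Run:
```python
from h import *
from plant import arm
plan(arm.get_obs(),[*at(LG,-.011),.25],-7.7)
```

```text
pos [0.3786 0.3699 0.3388] psi -8.28 gap 0.0655 F [-0.4 -0.1 -0.1] t 2.1 | frac [0.6823 0.7118 0.5937] turn(half) -0.0048 turn(full) -0.0048 q6 0.36
```

step_arm([
  [[0.2,0.2,0.2,0],[0.45,0.47,0.4,0],[0.682,0.712,0.594,-0.005],[0.682,0.712,0.594,-0.005],[0.682,0.712,0.594,-0.005]],
])

```text
time_s: 2.6
position: [0.4629, 0.25, 0.2492]
ee_rot: [3.132, -0.209, -0.004]
force: [-0.3, 0.2, -0.1]
finger_gap: 0.0656
grip_force: 0.0
```

Run:
```python
from h import *
from plant import arm
o=arm.get_obs()
plan(o,[*at(LG,-.011),.19],-7.7)
c=arm.read_camera("top");d=arm.read_camera("side")
im=d["frame"];cv2.imwrite("pics/s1.png",cv2.resize(im[200:360,270:450,::-1],None,fx=4,fy=3.7,interpolation=cv2.INTER_CUBIC)[:592])
# heights near gripper in side depth: lowest finger points
P=proj(d,[[*at(LG,-.011,y),z] for y in(.033,-.033) for z in(.077,.09,.10)]);print(P.round(1))
zz=d["range_z"]; v,u=np.mgrid[200:360,270:450]; uv=np.c_[u.ravel(),v.ravel()].astype(float)
C=-d["R"].T@d["t"]; r=unproj(d,uv,0)-C; X=C+r*(zz[200:360,270:450].ravel()/(r@d["R"][2]))[:,None]
p,m=psi(o); Q=(X-o["position"])@m; 
k=(abs(Q[:,0])<.02)&(abs(Q[:,1])<.06)&(Q[:,2]>.08)&(Q[:,2]<.2)
for s in(1,-1):
    q=Q[k&(Q[:,1]*s>0)]; print(len(q),"tip ext",np.round(np.percentile(q[:,2],[50,90,98,100]),4),"y range",np.round(np.percentile(q[:,1],[2,98]),4),"x",np.round(np.percentile(q[:,0],[2,98]),4))
```

```text
pos [0.4629 0.25   0.2492] psi -7.62 gap 0.0656 F [-0.3  0.2 -0.1] t 2.6 | frac [0.0113 0.0021 0.3945] turn(half) 0.0006 turn(full) 0.0006 q6 0.65
[[358.3 305.5]
 [358.5 300.4]
 [358.6 296.4]
 [362.  282. ]
 [362.3 277. ]
 [362.4 273.2]]
5 tip ext [0.13   0.1418 0.1421 0.1422] y range [0.0124 0.0314] x [-0.0107  0.0151]
227 tip ext [0.1341 0.1553 0.162  0.1661] y range [-0.0595 -0.0208] x [-0.0169  0.0157]
```

View pics/s1.png

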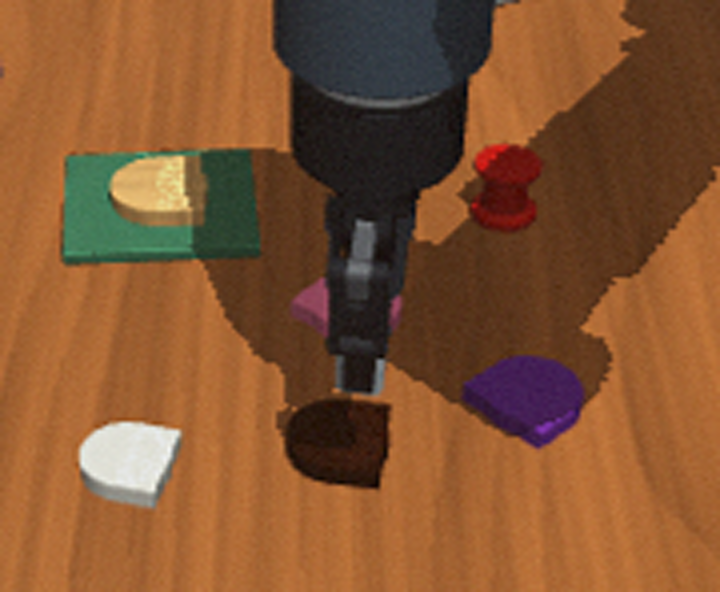

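The side view shows the fingers straddling the dark-brown lift, which is at about (355,318). In depth the open tips reach about 0.165 m ahead of the TCP, which fits 173 mm when shut. I descend and pinch.

step_arm([
  [[0.011,0.002,0.15,0],[0.011,0.002,0.35,0],[0.011,0.002,0.48,0],[0.011,0.002,0.52,0],[0.011,0.002,0.52,0]],
])

```text
time_s: 3.2
position: [0.4639, 0.2526, 0.1733]
ee_rot: [3.135, -0.201, 0.0]
force: [-0.5, 0.2, 0.4]
finger_gap: 0.0654
grip_force: 0.0
```

step_arm([
  [[0,0,0,0],[0,0,0,0],[0,0,0,0],[0,0,0,0],[0,0,0,0]],
], hand=0, force=30)

```text
time_s: 3.7
position: [0.4647, 0.2523, 0.1748]
ee_rot: [-3.132, 0.203, -0.004]
force: [-2.0, 1.6, 6.5]
finger_gap: 0.051
grip_force: 32.4
```

Run:
```python
from h import *
from plant import arm
o=arm.get_obs(); print(o["grip_force"])
plan(o,[*at(BS,-.011),.27],5)
```

```text
32.428235337138176
pos [0.4647 0.2523 0.1748] psi -7.41 gap 0.051 F [-2.   1.6  6.5] t 3.7 | frac [ 0.8723  1.3156 -0.6366] turn(half) -0.1034 turn(full) -0.1034 q6 0.65
```

The tips touch the bench (force z 6.5 N), so they reach about 0.1745 m at this gap. I reopen, rise a few mm and regrip so the tips sit above the lift's underside.

step_arm([
  [[0,0,0,0],[0,0,0,0],[0,0,-0.04,0],[0,0,-0.04,0],[0,0,-0.04,0]],
], hand=0.45)

```text
time_s: 4.2
position: [0.4643, 0.2516, 0.1793]
ee_rot: [-3.135, 0.204, -0.0]
force: [-0.5, -0.5, 0.8]
finger_gap: 0.0621
grip_force: 0.0
```

Run:
```python
from h import *
from plant import arm
for i in range(4):
    o=arm.get_obs(); plan(o,[*at(LG,-.011),.177],-7.7)
c=arm.read_camera("side");cv2.imwrite("pics/x.png",c["frame"][:,:,::-1])
m,b=mk(c,(357,320),RULE["large"]);print(fit(c,m,b,LARGE,0,.012,(.475,.248,-.13)))
```

```text
pos [0.4643 0.2516 0.1793] psi -7.44 gap 0.0621 F [-0.5 -0.5  0.8] t 4.2 | frac [0.0029 0.0152 0.0153] turn(half) 0.0022 turn(full) 0.0022 q6 0.65
pos [0.4643 0.2516 0.1793] psi -7.44 gap 0.0621 F [-0.5 -0.5  0.8] t 4.2 | frac [0.0029 0.0152 0.0153] turn(half) 0.0022 turn(full) 0.0022 q6 0.65
pos [0.4643 0.2516 0.1793] psi -7.44 gap 0.0621 F [-0.5 -0.5  0.8] t 4.2 | frac [0.0029 0.0152 0.0153] turn(half) 0.0022 turn(full) 0.0022 q6 0.65
pos [0.4643 0.2516 0.1793] psi -7.44 gap 0.0621 F [-0.5 -0.5  0.8] t 4.2 | frac [0.0029 0.0152 0.0153] turn(half) 0.0022 turn(full) 0.0022 q6 0.65
(array([0.44749285, 0.28122691, 1.88201142]), np.float64(1094.827450980392), np.float64(1590.0))
```

step_arm([
  [[0,0,0.01,0],[0,0,0.01,0],[0,0,0.01,0],[0,0,0.01,0],[0,0,0.01,0]],
], hand=0)

```text
time_s: 4.75
position: [0.4642, 0.2517, 0.1781]
ee_rot: [-3.135, 0.203, -0.001]
force: [-2.6, -1.9, 5.9]
finger_gap: 0.0508
grip_force: 30.5
```

step_arm([
  [[0,0,-0.1,0],[0,0,-0.3,0],[0,0,-0.5,0],[0,0,-0.6,0],[0,0,-0.6,0]],
])

```text
time_s: 5.25
position: [0.4648, 0.252, 0.2698]
ee_rot: [-3.132, 0.203, -0.005]
force: [0.2, 0.3, -0.6]
finger_gap: 0.0509
grip_force: 31.7
```

Run:
```python
from h import *
from plant import arm
o=arm.get_obs(); print(o["grip_force"])
plan(o,[*at(BS,-.011),.27],5)
```

```text
31.73054974526167
pos [0.4648 0.252  0.2698] psi -7.42 gap 0.0509 F [ 0.2  0.3 -0.6] t 5.25 | frac [ 0.8702  1.3153 -0.003 ] turn(half) -0.1035 turn(full) -0.1035 q6 0.65
```

step_arm([
  [[0.07,0.1,0,-0.02],[0.2,0.3,0,-0.05],[0.35,0.53,0,-0.08],[0.5,0.75,0,-0.1],[0.6,0.9,0,-0.1],[0.65,0.98,0,-0.1],[0.65,0.98,0,-0.1]],
])

```text
time_s: 5.95
position: [0.542, 0.0918, 0.2663]
ee_rot: [3.139, 0.121, -0.003]
force: [-0.8, -0.2, -0.1]
finger_gap: 0.0505
grip_force: 31.7
```

Run:
```python
from h import *
from plant import arm
o=arm.get_obs(); print(o["grip_force"])
plan(o,[*at(BS,-.0112),.22],5)
```

```text
31.722462382167578
pos [0.542  0.0918 0.2663] psi 4.42 gap 0.0505 F [-0.8 -0.2 -0.1] t 5.95 | frac [0.1502 0.3611 0.3085] turn(half) -0.0049 turn(full) -0.0049 q6 1.2
```

step_arm([
  [[0.05,0.12,0.05,0],[0.1,0.24,0.15,-0.005],[0.15,0.36,0.25,-0.005],[0.15,0.36,0.3,-0.005],[0.15,0.36,0.3,-0.005],[0.15,0.36,0.3,-0.005]],
])

```text
time_s: 6.55
position: [0.5684, 0.0422, 0.2227]
ee_rot: [3.138, 0.143, -0.0]
force: [-0.7, -0.4, -0.3]
finger_gap: 0.0507
grip_force: 31.7
```

Run:
```python
from h import *
from plant import arm
o=arm.get_obs()
plan(o,[*at(BS,-.0112),.203],5)
d=arm.read_camera("side");c=arm.read_camera("top")
z=o["position"][2]-.178
# overlay expected lift + base outlines
p,_=psi(o); L=(*(o["position"][:2]+.0112*np.array([np.cos(p),np.sin(p)])),p)
out=[]
for k in(d,c):
    im=k["frame"][:,:,::-1].copy(); im=cv2.resize(im,None,fx=6,fy=6,interpolation=cv2.INTER_CUBIC)
    for P,col in((prism(L,LARGE,z,z+.012),(255,255,0)),(prism((BS[0],BS[1],np.radians(5)),BASE,.01,.022),(0,0,255))):
        q=proj(k,P); q=((q+.5)*6-.5).astype(np.int32); h=len(q)//2
        cv2.polylines(im,[q[:h],q[h:]],True,col,1)
    u,v=proj(k,[[*at(BS,0),.03]])[0]; u,v=int(u*6),int(v*6); out.append(im[v-240:v+240,u-190:u+190])
cv2.imwrite("pics/hov.png",np.hstack(out))
```

```text
pos [0.5684 0.0422 0.2227] psi 5.23 gap 0.0507 F [-0.7 -0.4 -0.3] t 6.55 | frac [-0.0005  0.0177  0.1316] turn(half) 0.0019 turn(full) 0.0019 q6 1.31
```

View pics/hov.png

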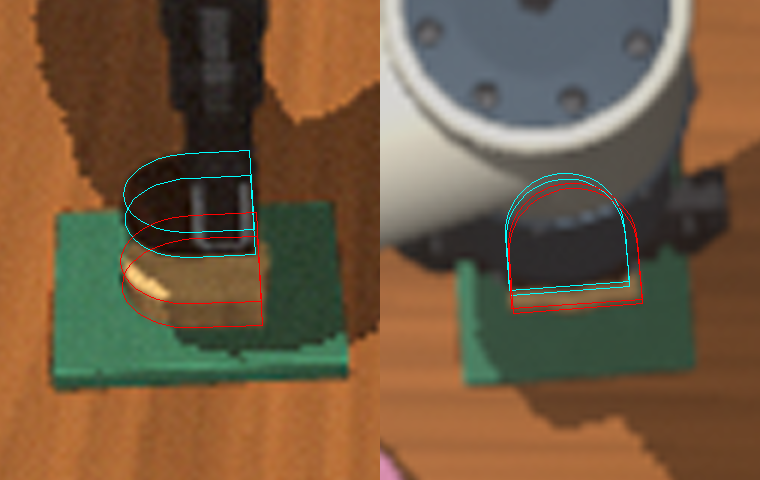

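The hover view shows the held brown lift matching its predicted outline, about 2.7 mm to the left (+y) of the base; the base sits at about (196,275) in the left pane. I correct and lower it.

step_arm([
  [[0,0.018,0,0],[0,0.018,0.05,0.002],[0,0.018,0.09,0.002],[0,0.018,0.12,0.002],[0,0.018,0.135,0.002],[0,0.018,0.14,0.002],[0,0.018,0.14,0.002]],
])

```text
time_s: 7.35
position: [0.5689, 0.0385, 0.2015]
ee_rot: [3.139, 0.135, -0.0]
force: [-0.6, -0.1, -0.5]
finger_gap: 0.0506
grip_force: 31.7
```

Run:
```python
from h import *
from plant import arm
o=arm.get_obs()
plan(o,[*at(BS,-.0112),.2000],5)
```

```text
pos [0.5689 0.0385 0.2015] psi 4.93 gap 0.0506 F [-0.6 -0.1 -0.5] t 7.35 | frac [-0.0015 -0.0072  0.0099] turn(half) -0.0006 turn(full) -0.0006 q6 1.31
```

step_arm([
  [[-0.002,-0.007,0,-0.001],[-0.002,-0.007,0.005,-0.001],[-0.002,-0.007,0.01,-0.001],[-0.002,-0.007,0.01,-0.001],[-0.002,-0.007,0.01,-0.001]],
])

```text
time_s: 7.85
position: [0.5685, 0.0396, 0.2002]
ee_rot: [-3.138, -0.138, -0.001]
force: [0.3, 0.9, 1.1]
finger_gap: 0.051
grip_force: 31.8
```

Run:
```python
from h import *
from plant import arm
o=arm.get_obs()
plan(o,[*at(BS,-.0112),.2000],5)
```

```text
pos [0.5685 0.0396 0.2002] psi 5.05 gap 0.051 F [0.3 0.9 1.1] t 7.85 | frac [0.0003 0.0002 0.0016] turn(half) 0.0004 turn(full) 0.0004 q6 1.32
```

step_arm([
  [[0,0,0,0],[0,0,0,0],[0,0,0,0],[0,0,-0.05,0],[0,0,-0.2,0],[0,0,-0.4,0],[0,0,-0.5,0],[0,0,-0.5,0]],
], hand=0.5)

```text
time_s: 8.65
position: [0.5693, 0.0396, 0.2785]
ee_rot: [-3.138, -0.139, -0.009]
force: [-0.3, -0.3, -0.1]
finger_gap: 0.0637
grip_force: 0.0
```

step_arm([
  [[0.03,-0.2,0,0.03],[0.06,-0.5,0,0.07],[0.09,-0.8,0,0.11],[0.09,-1,0,0.15],[0.09,-1,0,0.15],[0.09,-1,0,0.15]],
])

```text
time_s: 9.25
position: [0.5683, 0.1907, 0.2743]
ee_rot: [3.121, -0.351, -0.002]
force: [0.5, -0.8, -0.5]
finger_gap: 0.0642
grip_force: 0.0
```

Run:
```python
from h import *
from plant import arm
o=arm.get_obs()
plan(o,[*at(SM,-.010),.2000],-13.1)
d=arm.read_camera("side");c=arm.read_camera("top")
out=[]
for k,n in((d,"s"),(c,"t")):
    np.savez(n+"2.npz",**k)
    u,v=proj(k,[[*at(BS,0),.034]])[0].round().astype(int)
    m,b=mk(k,(u,v),RULE["large"]); p,f,nn=fit(k,m,b,LARGE,.022,.034,(BS[0],BS[1],.087)); print(n,p.round(4),np.degrees(p[2]).round(1),f,nn)
    im=cv2.resize(k["frame"][v-30:v+30,u-30:u+30,::-1],None,fx=6.6,fy=6.6,interpolation=cv2.INTER_CUBIC); out.append(im)
cv2.imwrite("pics/p1.png",np.hstack(out))
```

```text
pos [0.5683 0.1907 0.2743] psi -12.85 gap 0.0642 F [ 0.5 -0.8 -0.5] t 9.25 | frac [-0.0939 -0.5087  0.4952] turn(half) 0.0021 turn(full) 0.0021 q6 0.76
s [ 0.6121  0.046  -0.3368] -19.3 1747.5176470588235 2072.0
t [0.5785 0.0412 0.091 ] 5.2 17.850980392156863 339.0
```

View pics/p1.png

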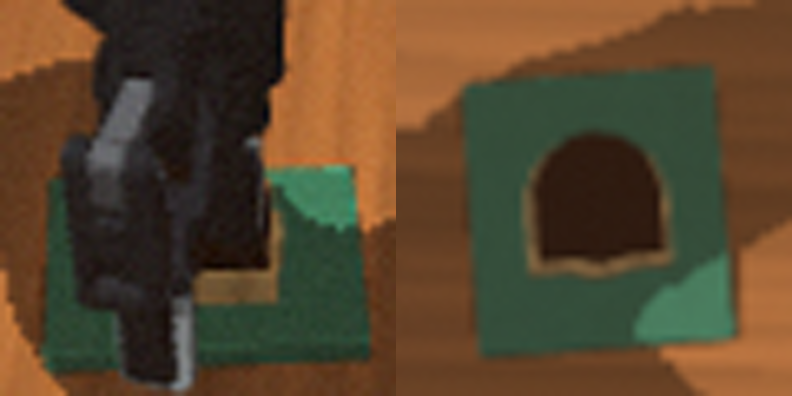

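The right pane shows the lift well seated on the base, with only about 1–2 mm of uncertainty in x, and the side view is blocked by the gripper. I move on to the small lift, then recheck from there.

step_arm([
  [[-0.03,-0.15,0.05,0],[-0.06,-0.35,0.15,0],[-0.094,-0.509,0.25,0.002],[-0.094,-0.509,0.3,0.002],[-0.094,-0.509,0.3,0.002]],
])

```text
time_s: 9.85
position: [0.5718, 0.2667, 0.2285]
ee_rot: [3.119, -0.361, -0.004]
force: [-0.4, 0.3, 0.1]
finger_gap: 0.064
grip_force: 0.0
```

```bash
cat >> h.py <<'E'
def fit2(c,W=30,lifts=((LARGE,.022,.034),),rule=None,p0=None):
    """joint: base from non-green mask (with pile above), top lift from its own mask"""
    u,v=proj(c,[[*at(BS,0),.03]])[0].round().astype(int)
    m,b=mk(c,(u,v),RULE["base"],22)
    f=lambda q:np.abs(np.maximum.reduce([sil(c,prism((q[0]/1e3,q[1]/1e3,q[2]/50),BASE,.01,.022),b)]+[sil(c,prism(p0,o,z0,z1),b) for o,z0,z1 in lifts])-m).sum()
    x=np.array([BS[0]*1e3,BS[1]*1e3,4.36]); s=np.vstack([x,x+[5,0,0],x+[0,5,0],x+[0,0,6]])
    r=minimize(f,x,method="Nelder-Mead",options=dict(initial_simplex=s,xatol=.05,fatol=.05)); return np.array([r.x[0]/1e3,r.x[1]/1e3,r.x[2]/50]),r.fun,m.sum()
E
python3 - <<'E'
from h import *
from plant import arm
o=arm.get_obs()
plan(o,[*at(SM,-.010),.1785],-13.1)
d=arm.read_camera("side");c=arm.read_camera("top")
for n,k in(("s",d),("t",c),("t2",dict(np.load("t2.npz")))):
    u,v=proj(k,[[*at(BS,0),.034]])[0].round().astype(int)
    m,b=mk(k,(u,v),RULE["large"],20); p,f,nn=fit(k,m,b,LARGE,.022,.034,(BS[0],BS[1],.087)); print(n,"lift",p.round(4),np.degrees(p[2]).round(1),f.round(1),nn)
    q,f,nn=fit2(k,p0=p); print(n,"base",q.round(4),np.degrees(q[2]).round(1),f.round(1),nn)
    np.savez(n+"3.npz",**k)
E
```

```text
pos [0.5718 0.2667 0.2285] psi -13.21 gap 0.064 F [-0.4  0.3  0.1] t 9.85 | frac [-0.0035 -0.0097  0.3333] turn(half) -0.0009 turn(full) -0.0009 q6 0.66
s lift [0.5937 0.0724 0.9159] 52.5 1199.6 1577.0
s base [ 0.5846 -0.0173  1.0023] 57.4 903.4 1656.0
t lift [0.5809 0.0413 0.1586] 9.1 35.0 309.0
t base [0.5804 0.0424 0.1125] 6.4 26.7 421.0
t2 lift [0.5785 0.0412 0.091 ] 5.2 17.9 339.0
t2 base [0.5799 0.0419 0.0915] 5.2 25.4 430.0
```

Relative to the base, the large lift is within about 1.4 mm in x, 0.7 mm in y and 0° in yaw, so it is good. Now I pinch the small lift.

step_arm([
  [[-0.003,-0.01,0.1,0],[-0.003,-0.01,0.22,0],[-0.003,-0.01,0.31,0],[-0.003,-0.01,0.333,0],[-0.003,-0.01,0.333,0],[-0.003,-0.01,0.333,0]],
])

```text
time_s: 10.55
position: [0.5724, 0.2692, 0.1811]
ee_rot: [-3.12, 0.361, -0.002]
force: [0.1, 0.7, 1.0]
finger_gap: 0.0639
grip_force: 0.0
```

step_arm([
  [[0,0,0,0],[0,0,0,0],[0,0,0,0],[0,0,0,0],[0,0,0,0],[0,0,0,0]],
], hand=-0.15)

```text
time_s: 11.15
position: [0.5723, 0.2695, 0.1814]
ee_rot: [-3.12, 0.36, -0.003]
force: [-1.3, -0.7, 5.8]
finger_gap: 0.0445
grip_force: 30.6
```

Run:
```python
from h import *
from plant import arm
o=arm.get_obs(); print(o["grip_force"])
plan(o,[*at(SM,-.010),.1785],-13.1)
p,_=psi(o); g=o["position"][:2]; e=np.array([np.cos(p),np.sin(p)]); print("lift origin ahead of grasp (mm)",(np.array(SM[:2])-g)@e*1e3)
```

```text
30.566621348261833
pos [0.5723 0.2695 0.1814] psi -13.17 gap 0.0445 F [-1.3 -0.7  5.8] t 11.15 | frac [-0.0033  0.0097  0.0191] turn(half) -0.0006 turn(full) -0.0006 q6 0.65
lift origin ahead of grasp (mm) 9.509643959205873
```

step_arm([
  [[0,0,-0.1,0],[0,0,-0.3,0],[0,0,-0.5,0],[0,0,-0.6,0],[0.02,0.1,-0.6,-0.02],[0.06,0.3,-0.6,-0.05],[0.1,0.55,-0.6,-0.09],[0.14,0.75,-0.6,-0.13],[0.14,0.9,-0.6,-0.15],[0.14,0.95,-0.6,-0.15],[0.14,0.95,-0.6,-0.15]],
])

```text
time_s: 12.25
position: [0.5597, 0.125, 0.2702]
ee_rot: [-3.139, -0.128, 0.0]
force: [0.3, 0.6, -0.4]
finger_gap: 0.0444
grip_force: 30.7
```

```bash
echo 'BS2=(.580,.041,5.0)' >> h.py
python3 - <<'E'
from h import *
from plant import arm
o=arm.get_obs(); print(o["grip_force"])
plan(o,[*at(BS2,-.0095),.235],5)
E
```

```text
30.719429925084114
pos [0.5597 0.125  0.2702] psi 4.68 gap 0.0444 F [ 0.3  0.6 -0.4] t 12.25 | frac [0.0257 0.5696 0.2345] turn(half) -0.0026 turn(full) -0.0026 q6 1.16
```

step_arm([
  [[0.01,0.12,0,0],[0.02,0.3,0.03,0],[0.026,0.48,0.1,-0.003],[0.026,0.57,0.17,-0.003],[0.026,0.57,0.22,-0.003],[0.026,0.57,0.235,-0.003],[0.026,0.57,0.235,-0.003],[0.026,0.57,0.235,-0.003]],
])

```text
time_s: 13.05
position: [0.5712, 0.0418, 0.2352]
ee_rot: [-3.138, -0.143, -0.001]
force: [-1.6, 0.1, -0.6]
finger_gap: 0.0444
grip_force: 30.7
```

Run:
```python
from h import *
from plant import arm
o=arm.get_obs()
plan(o,[*at(BS2,-.0095),.218],5)
d=arm.read_camera("side");c=arm.read_camera("top")
z=o["position"][2]-.1814
p,_=psi(o); L=(*(o["position"][:2]+.0095*np.array([np.cos(p),np.sin(p)])),p)
out=[]
for k in(d,c):
    im=cv2.resize(k["frame"][:,:,::-1],None,fx=6,fy=6,interpolation=cv2.INTER_CUBIC)
    for P,col in((prism(L,SMALL,z,z+.012),(255,255,0)),(prism((BS2[0],BS2[1],np.radians(5)),LARGE,.022,.034),(0,0,255))):
        q=proj(k,P); q=((q+.5)*6-.5).astype(np.int32); h=len(q)//2
        cv2.polylines(im,[q[:h],q[h:]],True,col,1)
    u,v=proj(k,[[*at(BS,0),.03]])[0]; u,v=int(u*6),int(v*6); out.append(im[v-240:v+240,u-190:u+190])
cv2.imwrite("pics/hov2.png",np.hstack(out))
```

```text
pos [0.5712 0.0418 0.2352] psi 5.23 gap 0.0444 F [-1.6  0.1 -0.6] t 13.05 | frac [-0.0053  0.0102  0.1149] turn(half) 0.0019 turn(full) 0.0019 q6 1.32
```

View pics/hov2.png

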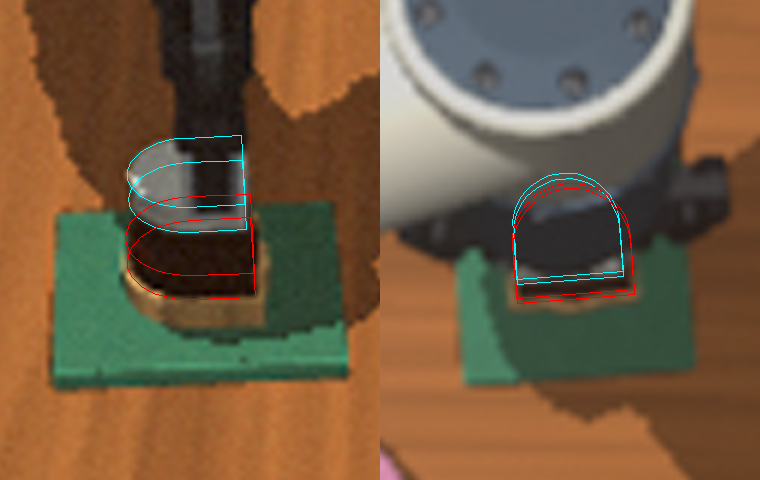

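The grey lift is held level and matches its predicted outline, and the brown lift below sits where predicted. I lower it.

step_arm([
  [[-0.005,0.01,0.02,0.002],[-0.005,0.01,0.06,0.002],[-0.005,0.01,0.09,0.002],[-0.005,0.01,0.11,0.002],[-0.005,0.01,0.12,0.002],[-0.005,0.01,0.12,0.002],[-0.005,0.01,0.12,0.002]],
])

```text
time_s: 13.85
position: [0.5704, 0.0393, 0.217]
ee_rot: [3.139, 0.135, 0.0]
force: [-0.7, 0.7, -0.0]
finger_gap: 0.0441
grip_force: 30.7
```

Run:
```python
from h import *
from plant import arm
o=arm.get_obs()
plan(o,[*at(BS2,-.0095),.2154],5)
```

```text
pos [0.5704 0.0393 0.217 ] psi 4.92 gap 0.0441 F [-0.7  0.7 -0. ] t 13.85 | frac [ 0.0013 -0.0059  0.0106] turn(half) -0.0006 turn(full) -0.0006 q6 1.31
```

step_arm([
  [[0.001,-0.006,0,-0.001],[0.001,-0.006,0.005,-0.001],[0.001,-0.006,0.01,-0.001],[0.001,-0.006,0.011,-0.001],[0.001,-0.006,0.011,-0.001]],
])

```text
time_s: 14.35
position: [0.5704, 0.0402, 0.2154]
ee_rot: [-3.138, -0.138, -0.0]
force: [-0.4, -0.4, 2.6]
finger_gap: 0.0437
grip_force: 31.0
```

Run:
```python
from h import *
from plant import arm
o=arm.get_obs()
plan(o,[*at(BS2,-.0095),.2154],5)
```

```text
pos [0.5704 0.0402 0.2154] psi 5.05 gap 0.0437 F [-0.4 -0.4  2.6] t 14.35 | frac [0.0008 0.0005 0.0001] turn(half) 0.0004 turn(full) 0.0004 q6 1.32
```

step_arm([
  [[0,0,0,0],[0,0,0,0],[0,0,0,0],[0,0,-0.05,0],[0,0,-0.2,0],[0,0,-0.4,0],[0,0,-0.5,0],[0,0,-0.5,0]],
], hand=0.4)

```text
time_s: 15.15
position: [0.5712, 0.0403, 0.2937]
ee_rot: [-3.138, -0.139, -0.01]
force: [0.4, -0.6, -0.2]
finger_gap: 0.0597
grip_force: 0.0
```

step_arm([
  [[-0.2,0.25,0,0],[-0.4,0.5,0,0],[-0.6,0.8,0,-0.02],[-0.7,1,0,-0.02],[-0.7,1,0,-0.02]],
], hand=0.85)

```text
time_s: 15.65
position: [0.4768, -0.1214, 0.29]
ee_rot: [3.135, 0.198, -0.002]
force: [0.7, 0.4, -0.3]
finger_gap: 0.0789
grip_force: 0.0
```

```bash
cat >> h.py <<'E'
TG=(.399,-.230,7.6)
E
python3 - <<'E'
from h import *
from plant import arm
o=arm.get_obs()
plan(o,[*at(TG,0),.27],7.6)
d=arm.read_camera("side");c=arm.read_camera("top")
for k,n in((d,"s"),(c,"t")):
    np.savez(n+"4.npz",**k)
    u,v=proj(k,[[*at(BS,0),.046]])[0].round().astype(int)
    m,b=mk(k,(u,v),lambda L,a,b:(L>35)&(b<12),20); p,f,nn=fit(k,m,b,SMALL,.034,.046,(BS[0],BS[1],.087)); print(n,"small",p.round(4),np.degrees(p[2]).round(1),f.round(1),nn)
    m,b=mk(k,(u,v),lambda L,a,b:(L<30)|((L>35)&(b<12)),20); m2=m
    g=lambda q:np.abs(np.maximum(sil(k,prism((q[0]/1e3,q[1]/1e3,q[2]/50),LARGE,.022,.034),b),sil(k,prism(p,SMALL,.034,.046),b))-m2).sum()
    x=np.array([BS[0]*1e3,BS[1]*1e3,4.36]);s=np.vstack([x,x+[5,0,0],x+[0,5,0],x+[0,0,6]])
    r=minimize(g,x,method="Nelder-Mead",options=dict(initial_simplex=s)); q=r.x/[1e3,1e3,50]; print(n,"large",q.round(4),np.degrees(q[2]).round(1),round(r.fun,1),m2.sum())
    q2,f,nn=fit2(k,lifts=((LARGE,.022,.034),(SMALL,.034,.046)),p0=q); print(n,"base",q2.round(4),np.degrees(q2[2]).round(1),f.round(1),nn)
# red spots
im=c["frame"].astype(int); m=((im[:,:,0]>90)&(im[:,:,1]<60)&(im[:,:,2]<60)).astype(np.uint8); n,l,st,ce=cv2.connectedComponentsWithStats(m)
for i in range(1,n):
    if st[i,4]>12 and ce[i][1]>280: print(ce[i].round(1),st[i,4],unproj(c,ce[i],.02)[0].round(4))
out=[]
for k in(d,c):
    u,v=proj(k,[[*at(BS,0),.034]])[0].round().astype(int)
    out.append(cv2.resize(k["frame"][v-25:v+25,u-25:u+25,::-1],None,fx=8,fy=8,interpolation=cv2.INTER_CUBIC))
cv2.imwrite("pics/p2.png",np.hstack(out))
E
```

```text
pos [ 0.4768 -0.1214  0.29  ] psi 7.22 gap 0.0789 F [ 0.7  0.4 -0.3] t 15.65 | frac [-0.6052  0.653   0.1345] turn(half) -0.0032 turn(full) -0.0032 q6 1.63
s small [0.5786 0.0403 0.0577] 3.3 23.6 273.0
s large [0.5834 0.0394 0.2679] 15.3 103.1 475.0
s base [0.5784 0.0399 0.0657] 3.8 647.5 1149.0
t small [ 0.5595  0.0632 -0.3264] -18.7 1194.9 1478.0
t large [0.597  0.0193 0.1732] 9.9 854.1 1478.0
t base [0.5522 0.0704 0.0379] 2.2 992.5 1687.0
[119.4 294.8] 114 [0.4299 0.5522 0.02  ]
[422.5 309. ] 63 [ 0.4058 -0.2578  0.02  ]
[402.1 312.4] 50 [ 0.3964 -0.2036  0.02  ]
[102.1 309. ] 22 [0.3906 0.5984 0.02  ]
[428.  348.3] 112 [ 0.303  -0.2711  0.02  ]
[458.7 384.5] 47 [ 0.2092 -0.3514  0.02  ]
```

View pics/p2.png

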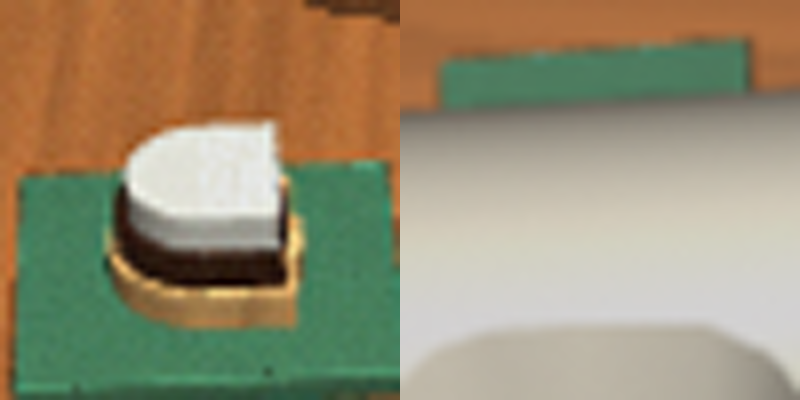

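The pile looks square: grey on brown on base, with the straight fronts all on the right, at about (205,220) in the left pane. Now the tongs.

step_arm([
  [[-0.2,0.2,0,-0.006],[-0.4,0.45,0.05,-0.006],[-0.605,0.653,0.13,-0.006],[-0.605,0.653,0.13,-0.006],[-0.605,0.653,0.13,-0.006]],
])

```text
time_s: 16.25
position: [0.4018, -0.2274, 0.2704]
ee_rot: [-3.134, -0.222, 0.001]
force: [0.6, 0.2, 0.2]
finger_gap: 0.0791
grip_force: 0.0
```

Run:
```python
from h import *
from plant import arm
TG=(.399,-.2305,7.9)
plan(arm.get_obs(),[*at(TG,0),.179],7.9)
```

```text
pos [ 0.4018 -0.2274  0.2704] psi 8.12 gap 0.0791 F [0.6 0.2 0.2] t 16.25 | frac [-0.021   0.0183  0.6095] turn(half) 0.0018 turn(full) 0.0018 q6 1.89
```

step_arm([
  [[-0.02,0.018,0.1,0.002],[-0.02,0.018,0.3,0.002],[-0.02,0.018,0.5,0.002],[-0.02,0.018,0.59,0.002],[-0.02,0.018,0.61,0.002],[-0.02,0.018,0.61,0.002],[-0.02,0.018,0.61,0.002]],
])

```text
time_s: 16.95
position: [0.4002, -0.2301, 0.1802]
ee_rot: [3.133, 0.219, 0.003]
force: [-0.2, -0.1, 0.5]
finger_gap: 0.079
grip_force: 0.0
```

step_arm([
  [[0,0,0,0],[0,0,0,0],[0,0,0,0],[0,0,0,0],[0,0,0,0],[0,0,0,0],[0,0,0,0]],
], hand=0.23, force=45)

```text
time_s: 17.65
position: [0.4001, -0.2308, 0.1811]
ee_rot: [3.132, 0.218, 0.006]
force: [0.2, 1.2, 9.2]
finger_gap: 0.0528
grip_force: 11.9
```

Run:
```python
from h import *
from plant import arm
TG=(.399,-.2305,7.9)
o=arm.get_obs();plan(o,[*at(TG,0),.179],7.9);print(o["grip_force"])
```

```text
pos [ 0.4001 -0.2308  0.1811] psi 7.96 gap 0.0528 F [0.2 1.2 9.2] t 17.65 | frac [-0.007  -0.003   0.0139] turn(half) 0.0005 turn(full) 0.0005 q6 1.89
11.859510987997055
```

Tongs are held at a 53 mm gap and 11.9 N, which matches the figure given. I lift them and measure the jaws, the piece and the clearance to the last.

step_arm([
  [[0,0,-0.05,0],[0,0,-0.15,0],[0,0,-0.3,0],[0,0,-0.4,0],[0,0,-0.45,0],[0,0,-0.45,0],[0,0,-0.45,0]],
])

```text
time_s: 18.35
position: [0.3987, -0.2303, 0.2462]
ee_rot: [-3.133, -0.217, 0.001]
force: [0.6, -0.4, -1.1]
finger_gap: 0.0527
grip_force: 9.3
```

```bash
cat >> h.py <<'E'
def cloud(k,u0,u1,v0,v1):
    v,u=np.mgrid[v0:v1,u0:u1]; uv=np.c_[u.ravel(),v.ravel()].astype(float); zz=k["range_z"][v0:v1,u0:u1].ravel()
    C=-k["R"].T@k["t"]; r=unproj(k,uv,0)-C; return C+r*(zz/(r@k["R"][2]))[:,None],k["frame"][v0:v1,u0:u1].reshape(-1,3)
E
python3 - <<'E'
from h import *
from plant import arm
o=arm.get_obs();plan(o,[0.4,-.23,.25],7.9);print("grip",o["grip_force"],"rot",o["ee_rot"].round(4))
d=arm.read_camera("side");c=arm.read_camera("top")
np.savez("s5.npz",**d);np.savez("t5.npz",**c)
p,m=psi(o)
for n,k in(("s",d),("t",c)):
    print(n,"jaws",[(np.round(x["xy"],1).tolist(),round(x["score"],2)) for x in arm.tip_of("side" if n=="s" else "top","tongs_jaws")][:3])
    J=proj(k,[[*(o["position"]+m@[.078,0,0])[:2],o["position"][2]-.1811+.012]])[0]; print("  predicted",J.round(1))
X,col=cloud(d,300,440,130,205)
lab=cv2.cvtColor((col[None]/255).astype(np.float32),cv2.COLOR_RGB2LAB)[0]
k=(lab[:,2]>50)&(X[:,2]>.02)&(X[:,1]<-.3)&(X[:,1]>-.6)&(X[:,0]>.2); print("last",np.percentile(X[k],[1,99],axis=0).round(3))
# tongs points in tool frame: those belonging around jaws
X,col=cloud(d,290,440,140,230); Q=(X-o["position"])@m; z=X[:,2]
k=(Q[:,2]>.145)&(Q[:,2]<.185)&(abs(Q[:,1])<.045)&(Q[:,0]>.05)&(Q[:,0]<.11)&(z>.03)
for s in(1,-1):
    q=Q[k&(Q[:,1]*s>0)]; print("side jaw",s,len(q),np.percentile(q,[3,50,97],axis=0).round(4).tolist())
# piece fit
for n,kk,s,W in(("t",c,(428,227),24),("s",d,(300,188),14)):
    L=cv2.cvtColor(kk["frame"].astype(np.float32)/255,cv2.COLOR_RGB2LAB)[s[1]-W:s[1]+W,s[0]-W:s[0]+W]
    mm=((L[...,0]<45)|(L[...,2]>20)).astype(np.uint8); nn,l=cv2.connectedComponents(mm,connectivity=4); M=(l==l[W,W]).astype(float)
    print(n,M.sum(),fit(kk,M,(s[0]-W,s[1]-W,2*W,2*W),TOP,.003,.017,(.635,-.281,-.38)))
    S0=((L[...,0]>60)&(abs(L[...,2])<15)).astype(np.uint8)
tl=cv2.resize(d["frame"][150:230,285:425,::-1],None,fx=5.5,fy=5.5,interpolation=cv2.INTER_CUBIC);cv2.imwrite("pics/tg.png",tl)
E
```

```text
pos [ 0.3987 -0.2303  0.2462] psi 7.91 gap 0.0527 F [ 0.6 -0.4 -1.1] t 18.35 | frac [ 0.0086 -0.0009 -0.0254] turn(half) 0.0001 turn(full) 0.0001 q6 1.89
grip 9.330684095621109 rot [-3.1335e+00 -2.1650e-01  1.2000e-03]
s jaws [([351.5, 177.9], 0.81), ([379.1, 182.3], 0.6)]
  predicted [351.9 176.9]
t jaws [([269.0, 189.0], 0.71)]
  predicted [411.6 279.9]
last [[ 0.345 -0.433  0.021]
 [ 0.524 -0.388  0.112]]
side jaw 1 107 [[0.0513, 0.0207, 0.1566], [0.0712, 0.0244, 0.1667], [0.0885, 0.0289, 0.1796]]
side jaw -1 116 [[0.0517, -0.032, 0.1561], [0.0713, -0.0281, 0.1664], [0.0899, -0.0228, 0.178]]
t 174.0 (array([ 0.63497915, -0.27996506, -0.42821222]), np.float64(17.43529411764706), np.float64(174.0))
s 124.0 (array([ 0.63429371, -0.28287025, -0.42277808]), np.float64(14.949019607843137), np.float64(124.0))
```

View pics/tg.png

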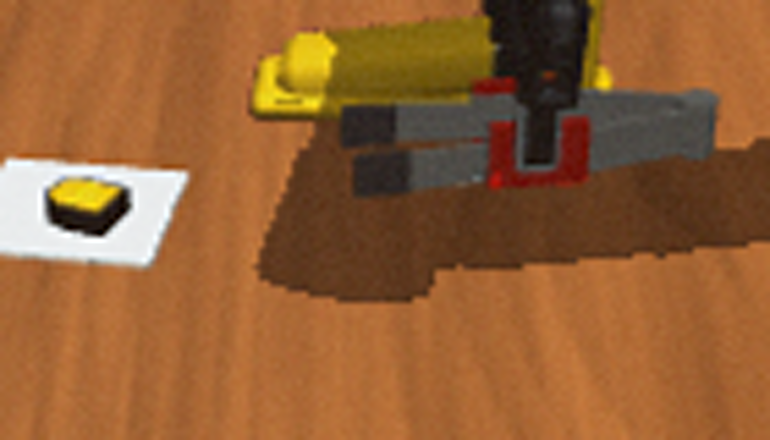

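The tongs hang level, with the jaws at side (350,178) as predicted. The piece at (300,188) fits at (0.6346,-0.2814) with yaw -24.4°, and the last is clear (y < -0.385). I move the jaws over the piece.

Run:
```python
from h import *
from plant import arm
TP=(.6346,-.2814,-24.4)
plan(arm.get_obs(),[*at(TP,-.087),.2462],-24.4)
```

```text
pos [ 0.3988 -0.2304  0.246 ] psi 7.92 gap 0.0525 F [ 0.4 -0.4 -0.8] t 18.55 | frac [ 1.0197  0.2432 -0.0033] turn(half) 0.2693 turn(full) 0.2693 q6 1.89
```

step_arm([
  [[0.07,0.01,0,0.02],[0.2,0.03,0,0.06],[0.35,0.06,0,0.11],[0.5,0.1,0,0.16],[0.65,0.15,0,0.21],[0.8,0.19,0,0.25],[0.92,0.22,0,0.27],[1,0.24,0,0.27],[1,0.24,0,0.27],[1,0.24,0,0.27]],
])

```text
time_s: 19.55
position: [0.5523, -0.2453, 0.2458]
ee_rot: [-3.07, 0.666, 0.003]
force: [-0.9, -0.7, -1.3]
finger_gap: 0.0527
grip_force: 9.3
```

Run:
```python
from h import *
from plant import arm
TP=(.6346,-.2814,-24.4)
o=arm.get_obs()
plan(o,[*at(TP,-.087),.21],-24.4); print(o["grip_force"])
d=arm.read_camera("side"); p,m=psi(o)
J=(o["position"]+m@[.077,0,.169]); u,v=proj(d,[J])[0].round().astype(int); print(u,v)
X,col=cloud(d,u-40,u+40,v-25,v+25); Q=(X-o["position"])@m
k=(Q[:,2]>.15)&(Q[:,2]<.185)&(abs(Q[:,1])<.045)&(Q[:,0]>.05)&(Q[:,0]<.11)
for s in(1,-1):
    q=Q[k&(Q[:,1]*s>0)]; print("jaw",s,len(q),np.percentile(q,[2,50,98],axis=0).round(4).tolist())
P=Q[(X[:,2]<.022)&(X[:,2]>.012)&(np.abs(Q[:,1])<.04)]; print("piece top in tool",len(P),np.percentile(P,[3,50,97],axis=0).round(4).tolist())
```

```text
pos [ 0.5523 -0.2453  0.2458] psi -24.48 gap 0.0527 F [-0.9 -0.7 -1.3] t 19.55 | frac [ 0.0191 -0.0077  0.2389] turn(half) -0.0006 turn(full) -0.0006 q6 1.3
9.337399452924728
301 167
jaw 1 76 [[0.0515, 0.0211, 0.1563], [0.073, 0.0245, 0.1689], [0.0886, 0.0281, 0.1789]]
jaw -1 93 [[0.0518, -0.0315, 0.1563], [0.0699, -0.0276, 0.1673], [0.0876, -0.023, 0.1778]]
piece top in tool 97 [[0.0646, -0.0202, 0.2245], [0.0816, -0.0048, 0.2278], [0.1033, 0.0136, 0.2325]]
```

step_arm([
  [[0.01,-0.005,0.05,0],[0.019,-0.01,0.12,0],[0.019,-0.01,0.2,0],[0.019,-0.01,0.25,0],[0.019,-0.01,0.25,0],[0.019,-0.01,0.25,0]],
])

```text
time_s: 20.2
position: [0.5558, -0.2453, 0.209]
ee_rot: [3.07, -0.666, -0.001]
force: [0.4, -0.5, -1.6]
finger_gap: 0.0529
grip_force: 9.4
```

Run:
```python
from h import *
from plant import arm
TP=(.6346,-.2814,-24.4)
o=arm.get_obs()
plan(o,[*at(TP,-.087),.186],-24.4)
d=arm.read_camera("side");c=arm.read_camera("top"); p,m=psi(o); out=[]
for n,k in(("s",d),("t",c)):
    J=(o["position"]+m@[.077,0,.18]); u,v=proj(k,[J])[0].round().astype(int)
    X,col=cloud(k,u-40,u+40,v-30,v+30); Q=(X-o["position"])@m
    lab=cv2.cvtColor((col[None]/255).astype(np.float32),cv2.COLOR_RGB2LAB)[0]
    P=Q[(lab[:,2]>25)&(np.abs(Q[:,1])<.04)&(X[:,2]<.03)&(X[:,2]>.008)]; print(n,"yellow in tool",len(P),np.percentile(P,[2,50,98],axis=0).round(4).tolist() if len(P) else "")
    out.append(cv2.resize(k["frame"][v-30:v+30,u-26:u+27,::-1],(371,420),interpolation=cv2.INTER_CUBIC))
cv2.imwrite("pics/ov.png",np.hstack(out))
```

```text
pos [ 0.5558 -0.2453  0.209 ] psi -24.47 gap 0.0529 F [ 0.4 -0.5 -1.6] t 20.2 | frac [-0.0024  0.0022  0.1536] turn(half) -0.0006 turn(full) -0.0006 q6 1.3
s yellow in tool 8 [[-0.025, -0.0255, 0.1793], [0.0692, -0.0137, 0.1894], [0.0854, -0.0087, 0.1923]]
t yellow in tool 0
```

View pics/ov.png

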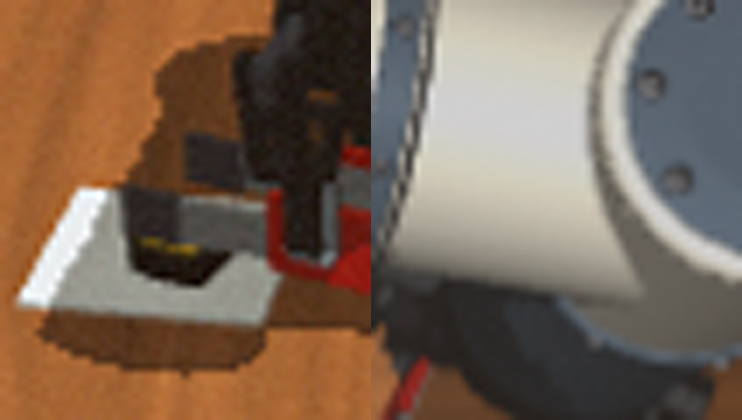

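The view shows the jaws straddling the piece: near jaw at crop (150,215), the piece below it at (180,255), and the sheet clear. I descend to about 5 mm above the bench.

step_arm([
  [[-0.002,-0.006,0.03,0],[-0.002,-0.006,0.07,0],[-0.002,-0.006,0.11,0],[-0.002,-0.006,0.14,0],[-0.002,-0.006,0.152,0],[-0.002,-0.006,0.152,0],[-0.002,-0.006,0.152,0]],
])

```text
time_s: 21.0
position: [0.556, -0.2444, 0.1866]
ee_rot: [3.07, -0.666, 0.0]
force: [0.7, 0.4, -1.9]
finger_gap: 0.0526
grip_force: 9.3
```

Run:
```python
from h import *
from plant import arm
TP=(.6346,-.2814,-24.4)
o=arm.get_obs()
plan(o,[*at(TP,-.087),.186],-24.4); print(o["grip_force"])
d=arm.read_camera("side");p,m=psi(o)
J=(o["position"]+m@[.077,0,.18]); u,v=proj(d,[J])[0].round().astype(int)
X,col=cloud(d,u-40,u+40,v-30,v+30); Q=(X-o["position"])@m
lab=cv2.cvtColor((col[None]/255).astype(np.float32),cv2.COLOR_RGB2LAB)[0]
P=Q[(lab[:,2]>25)&(np.abs(Q[:,1])<.035)&(Q[:,0]>.04)&(X[:,2]<.03)&(X[:,2]>.008)]; print("yellow in tool",len(P),np.percentile(P,[2,50,98],axis=0).round(4).tolist() if len(P) else "")
```

```text
pos [ 0.556  -0.2444  0.1866] psi -24.47 gap 0.0526 F [ 0.7  0.4 -1.9] t 21.0 | frac [-0.001   0.0085  0.0037] turn(half) -0.0006 turn(full) -0.0006 q6 1.3
9.344212263822556
yellow in tool 36 [[0.0654, -0.0104, 0.1632], [0.0806, 0.0037, 0.1681], [0.097, 0.0146, 0.1705]]
```

No contact going down. Now I close on the piece.

step_arm([
  [[0,0,0,0],[0,0,0,0],[0,0,0,0],[0,0,0,0],[0,0,0,0],[0,0,0,0],[0,0,0,0]],
], hand=0, force=45)

```text
time_s: 21.75
position: [0.5561, -0.2443, 0.1866]
ee_rot: [3.07, -0.666, 0.001]
force: [-0.6, -0.1, 1.6]
finger_gap: 0.0446
grip_force: 47.9
```

Run:
```python
from h import *
from plant import arm
o=arm.get_obs()
plan(o,o["position"],-24.4); print(o["grip_force"])
```

```text
pos [ 0.5561 -0.2443  0.1866] psi -24.47 gap 0.0446 F [-0.6 -0.1  1.6] t 21.75 | frac [0. 0. 0.] turn(half) -0.0006 turn(full) -0.0006 q6 1.3
47.862322268192656
```

The gap stopped at about 46 mm (with pad give) at 48 N, so the piece is clamped. I lift it slowly.

step_arm([
  [[0,0,-0.02,0],[0,0,-0.06,0],[0,0,-0.14,0],[0,0,-0.25,0],[0,0,-0.38,0],[0,0,-0.52,0],[0,0,-0.66,0],[0,0,-0.78,0],[0,0,-0.86,0],[0,0,-0.89,0],[0,0,-0.89,0],[0,0,-0.89,0]],
])

```text
time_s: 22.95
position: [0.5557, -0.2442, 0.319]
ee_rot: [-3.07, 0.666, 0.003]
force: [0.3, 0.8, -1.3]
finger_gap: 0.0447
grip_force: 47.5
```

```bash
cat >> h.py <<'E'
def held(o,k):
    p,m=psi(o); J=o["position"]+m@[.08,0,.175]; u,v=proj(k,[J])[0].round().astype(int)
    X,col=cloud(k,max(u-45,0),u+45,max(v-35,0),v+35); Q=(X-o["position"])@m
    lab=cv2.cvtColor((col[None]/255).astype(np.float32),cv2.COLOR_RGB2LAB)[0]
    s=(lab[:,2]>25)&(np.abs(Q[:,1])<.03)&(Q[:,0]>.04)&(Q[:,0]<.12)&(Q[:,2]>.14)&(Q[:,2]<.2); P=Q[s]
    print("yellow in tool",len(P),np.percentile(P,[3,50,97],axis=0).round(4).tolist() if len(P) else "")
    if len(P)>8:
        A=np.c_[P[:,:2],np.ones(len(P))]; w=np.linalg.lstsq(A,P[:,2],rcond=None)[0]; r=P[:,2]-A@w; g=abs(r)<2*np.std(r); w=np.linalg.lstsq(A[g],P[g,2],rcond=None)[0]; print("slopes deg",np.degrees(w[:2]).round(1))
E
python3 - <<'E'
from h import *
from plant import arm
o=arm.get_obs()
plan(o,[*at(BS2,-.086),.3196],5); print(o["grip_force"],o["moment"].round(3))
for n in("side","top"): held(o,arm.read_camera(n)); print([(np.round(x["xy"],1).tolist(),round(x["score"],2)) for x in arm.tip_of(n,"top_piece")][:3])
E
```

```text
pos [ 0.5557 -0.2442  0.319 ] psi -24.48 gap 0.0447 F [ 0.3  0.8 -1.3] t 22.95 | frac [-1.1396 -1.5151 -0.0023] turn(half) -0.2457 turn(full) -0.2457 q6 1.3
47.53608715895098 [-0.034  0.047 -0.023]
yellow in tool 25 [[0.0635, -0.0173, 0.1592], [0.0791, 0.0071, 0.1685], [0.0966, 0.0147, 0.1704]]
slopes deg [ 0.9 16.9]
[([324.5, 144.4], 0.66), ([295.0, 146.6], 0.43)]
yellow in tool 0 
[]
```

The piece is held and stayed at the same place in the tool. I carry it over the pile.

step_arm([
  [[-0.03,-0.04,0,-0.01],[-0.1,-0.12,0,-0.03],[-0.19,-0.25,0,-0.06],[-0.3,-0.4,0,-0.09],[-0.41,-0.55,0,-0.12],[-0.52,-0.7,0,-0.15],[-0.61,-0.82,0,-0.18],[-0.68,-0.91,0,-0.2],[-0.72,-0.96,0,-0.22],[-0.73,-0.97,0,-0.24],[-0.73,-0.97,0,-0.246],[-0.73,-0.97,0,-0.246]],
])

```text
time_s: 24.35
position: [0.5164, -0.0664, 0.32]
ee_rot: [3.138, 0.139, 0.0]
force: [0.2, 0.0, -1.7]
finger_gap: 0.0448
grip_force: 47.6
```

Run:
```python
from h import *
from plant import arm
o=arm.get_obs()
plan(o,[*at(BS2,-.086),.3196],5); print(o["grip_force"])
```

```text
pos [ 0.5164 -0.0664  0.32  ] psi 5.08 gap 0.0448 F [ 0.2  0.  -1.7] t 24.35 | frac [-0.0877 -0.6768  0.0026] turn(half) 0.0006 turn(full) 0.0006 q6 1.49
47.55625753488857
```

step_arm([
  [[-0.01,-0.04,0,0],[-0.02,-0.13,0,0],[-0.035,-0.27,0,0],[-0.05,-0.42,0,0],[-0.07,-0.55,0,0],[-0.08,-0.63,0,0],[-0.088,-0.67,0,0],[-0.088,-0.677,0,0],[-0.088,-0.677,0,0],[-0.088,-0.677,0,0],[-0.088,-0.677,0,0]],
])

```text
time_s: 25.45
position: [0.4946, 0.033, 0.3199]
ee_rot: [3.138, 0.137, -0.0]
force: [-0.5, 0.3, -1.4]
finger_gap: 0.045
grip_force: 47.6
```

Run:
```python
from h import *
from plant import arm
o=arm.get_obs()
plan(o,[*at(BS2,-.086),.3196],5); print(o["grip_force"],np.abs(o["dq"]).max())
k=arm.read_camera("side"); held(o,k); cv2.imwrite("pics/fin.png",k["frame"][:,:,::-1])
# piece: pose in world by yellow+black mask fit at held height
p,m=psi(o); c=o["position"]+m@[.087,0,0]; zb=o["position"][2]-.1836; print("expected piece",c[:2].round(4),"underside z",zb.round(3))
u,v=proj(k,[[c[0],c[1],zb+.014]])[0].round().astype(int); W=14
L=cv2.cvtColor(k["frame"].astype(np.float32)/255,cv2.COLOR_RGB2LAB)[v-W:v+W,u-W:u+W]
X,_=cloud(k,u-W,u+W,v-W,v+W); y=(L[...,2]>25)&(L[...,1]<12)&(X[:,2].reshape(2*W,2*W)>.1); print("yellow px",y.sum(), "centroid", (np.argwhere(y).mean(0)[::-1]+[u-W,v-W]).round(1) if y.any() else "", "pred",u,v)
P=X[y.ravel()]; print("yellow world",np.percentile(P,[3,50,97],axis=0).round(4).tolist())
# pile unchanged?
u,v=proj(k,[[*at(BS,0),.046]])[0].round().astype(int)
mm,b=mk(k,(u,v),lambda L,a,b:(L>35)&(b<12),20); q,f,nn=fit(k,mm,b,SMALL,.034,.046,(BS[0],BS[1],.087)); print("small",q.round(4),np.degrees(q[2]).round(1),f.round(1),nn)
```

```text
pos [0.4946 0.033  0.3199] psi 5.0 gap 0.045 F [-0.5  0.3 -1.4] t 25.45 | frac [-0.0014 -0.0037  0.0018] turn(half) -0.0 turn(full) -0.0 q6 1.27
47.5562084291596 0.002631801039803305
yellow in tool 78 [[0.0654, -0.0204, 0.1593], [0.0858, 0.0025, 0.1688], [0.102, 0.0145, 0.1734]]
slopes deg [ 5.7 11.8]
expected piece [0.5813 0.0406] underside z 0.136
yellow px 75 centroid [307.6 202.2] pred 306 203
yellow world [[0.56, 0.0258, 0.1494], [0.5796, 0.0368, 0.1511], [0.5922, 0.0603, 0.1606]]
small [0.579  0.0398 0.0868] 5.0 88.9 339.0
```

step_arm([
  [[0,0,0,0],[0,0,0,0],[0,0,0,0],[0,0,0,0],[0,0,0,0]],
])

```text
time_s: 26.0
position: [0.4945, 0.0335, 0.3199]
ee_rot: [3.139, 0.138, 0.0]
force: [-0.6, -0.2, -1.3]
finger_gap: 0.0442
grip_force: 47.6
```

Run:
```python
from h import *
from plant import arm
o=arm.get_obs(); plan(o,[*at(BS2,-.086),.3196],5)
p,m=psi(o); Ps=[]
for i in range(4):
    k=arm.read_camera("side"); J=o["position"]+m@[.086,0,.17]; u,v=proj(k,[J])[0].round().astype(int); W=16
    X,col=cloud(k,u-W,u+W,v-W,v+W); Q=(X-o["position"])@m; lab=cv2.cvtColor((col[None]/255).astype(np.float32),cv2.COLOR_RGB2LAB)[0]
    s=(lab[:,2]>40)&(lab[:,0]>45)&(abs(Q[:,1])<.013)&(Q[:,0]>.066)&(Q[:,0]<.1)&(abs(Q[:,2]-.169)<.006); Ps.append(Q[s])
P=np.vstack(Ps); A=np.c_[P[:,:2],np.ones(len(P))]; w=np.linalg.lstsq(A,P[:,2],rcond=None)[0]; print(len(P),"slope deg",np.degrees(w[:2]).round(1),"sd mm",(1e3*np.std(P[:,2]-A@w)).round(2),"z",np.median(P[:,2]).round(4))
# tongs arm bottoms: barrel end height vs jaw height (near arm outer face)
X,col=cloud(k,200,460,120,300); Q=(X-o["position"])@m
for x0,x1 in((.066,.09),(-.05,-.03),(-.095,-.075)):
    q=Q[(Q[:,0]>x0)&(Q[:,0]<x1)&(Q[:,1]<.035)&(Q[:,1]>-.035)&(Q[:,2]>.13)&(Q[:,2]<.2)]; print(x0,len(q),np.percentile(q[:,2],[2,50,98]).round(4) if len(q) else "")
```

```text
pos [0.4945 0.0335 0.3199] psi 5.05 gap 0.0442 F [-0.6 -0.2 -1.3] t 26.0 | frac [-0.0011 -0.0002  0.0023] turn(half) 0.0004 turn(full) 0.0004 q6 1.27
237 slope deg [1.6 0.7] sd mm 0.88 z 0.1687
0.066 209 [0.1581 0.168  0.1804]
-0.05 166 [0.153  0.1634 0.1775]
-0.095 142 [0.1508 0.1611 0.1805]
```

The piece is level to about 1.6°, still, centred, and its underside is 90 mm above the pile. I hand in.

```bash
python3 -c "
from plant import arm
print(arm.hand_in())"
```

```text
the job is handed in; nothing more can be done
None
```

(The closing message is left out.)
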